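# Find the heavy side of a rotor on the balancing stand

## Task

The centrifuge rotor on the balancing stand is locked by a hasp over its catch, and one side of it is heavier although nothing shows which. Swing the hasp up off the catch and right back, past upright, so that it falls open behind the rotor; then turn the rotor by hand to feel where its heavy side is, and finish gripping the rotor still between the fingers with its heavy side straight down, within about 14 degrees. The program ends while still holding the rotor; leave the other things on the bench alone.

Things in the scene. Friction and masses are not known exactly. Their poses are not given: they have to be found in the camera images.
- stand: balancing stand, fixed to the bench: blue base 250 x 130 mm, origin on the bench top under the rotor's centre, x toward the hasp's hinge post (away from the robot, within 0.3 rad), y along the axle. Two grey uprights (30 mm along x, outer faces at y = +-41 mm, top z = 113 mm) carry the axle; the hinge post is at x = 97 mm, 12 mm thick, 30 mm wide, with its barrel up to z = 176 mm
- axle (a point): centre of the rotor, on its axle, 100 mm above the bench, axes as the stand's. The rotor is a grey metal disc of radius 65 mm, 22 mm thick (faces at y = +-11 mm; hub of radius 17 mm stands 6 mm proud) with a black rim band. Pinch it by its two faces near the rim from above and lead it round in an arc, about 40 degrees either way in one grasp
- rotor (a joint): angle of the rotor about the stand's +y, rad; 0 = catch straight up, positive as its top moves to the stand's +x, no stops. A hidden weight pulls with 0.13 to 0.17 N m when level with the axle; the bearing drags with 0.08 N m plus 0.025 N m s/rad. Let go, it rolls back in 0.6 s and sticks 28 to 38 degrees short of heavy side down, alike from either side; it also stays put near heavy side up
- catch (a point): tip of the catch on the rotor's rim: a wire staple 8 mm wide along y, standing 13 mm proud of the rim (78 mm from the axle), with a red dot beside it on the rotor's face. The start finds it straight up (within 3 degrees) in the hasp's slot
- hasp (a joint): angle of the hasp, rad; 0 shut (strap level, slot over the catch, rotor locked), grows as the free end swings up and back, 1.57 upright, stop at 2.7. Hinge along y at stand x = 95 mm, z = 170 mm. Let go before upright it falls shut, past 1.9 it falls open to the stop; needs under 1 N. Steel strap 145 mm long, 24 mm wide along y, 4 mm thick, red stripe at the free end
- hasp_tab (a point): grip point in the middle of the hasp's strap near its free end, 128 mm from the hinge; shut it lies at stand x = -33 mm, z = 170 mm. Pinch the strap by its two long edges (24 mm)
- vial: small white vial with blue cap, 26 x 25 x 58 mm, bystander
- petri: closed white petri dish, 91 x 91 x 16 mm, bystander
- timer: off-white lab timer with coloured buttons, 64 x 72 x 19 mm, bystander
- marker_red: red and white marker pen lying flat, 137 x 12 x 14 mm, bystander

How it is judged:
By the outcome, as a careful person would: the job done as asked, in the order asked, and still so for the second after the job is handed in, while the arm keeps its last pose, push and grip.
It also fails if it takes over 72 s, if anything falls off the work surface, if the arm or the gripper's body presses on something with over 40 N, if the wrist force passes 120 N, or if a joint passes its speed limit or range.

## Robot

A 6-joint arm with a two-finger parallel gripper is mounted at the origin on the work surface; the furniture and walls round the work are solid. World frame = base frame: x ahead of the robot, y to its left, z up, the work surface at z = 0. Lengths are in m, angles in rad, forces in N, time in s.
With the tool pointing down it reaches from about 0.35 to 0.95 m from the base axis. Payload 17.4 kg.
Tool frame: the origin (TCP) lies between the finger pads; the fingertips stand 8 mm ahead of it and the grasp point (between the pads) lies 11 mm behind it; z points along the fingers, y is the line along which they close (so a half turn about z gives the same grasp; the last joint's range is limited). The gripper opens to 93 mm and grips with 3 to 60 N. Pads are 15 mm wide; open, the fingers measure 128 mm over their backs; the gripper's body (75 mm by 188 mm) begins 65 mm behind the grasp point.
Start: joints at [-1.199, 0.116, 1.442, -0, 1.584, -0.038], TCP at [0.269, -0.619, 0.227] pointing down, gripper open.
Joint ranges: [-2.83, 2.83], [-0.83, 2.19], [0.07, 2.5], [-1.14, 4.28], [0.01, 3], [-2.97, 2.97]. Speed limits (rad/s): [1.89, 1.89, 2.22, 3.14, 3.14, 3.14].

## Interface

Orientations are given as a unit quaternion [x, y, z, w].
In Python, from plant import manip gives the robot as it stands.
- The arm moves only by the tool step_hand, called after "Call:" as a command line: name --argument value ..., lists and objects as JSON in quotes. Schema: {"type":"object","properties":{"plan":{"type":"array","items":{"type":"object","properties":{"drx":{"type":"number"},"dry":{"type":"number"},"drz":{"type":"number"},"x":{"type":"number"},"y":{"type":"number"},"z":{"type":"number"},"jaw":{"type":"number"}},"additionalProperties":false,"required":["jaw"]},"minItems":1,"maxItems":10},"grip_force":{"type":"number"},"only":{"type":"string"},"quiet":{"type":"boolean"},"lines":{"type":"string"}},"required":["plan"],"additionalProperties":false}. plan is a list of rows, 1 to 10 of them, each an object with the fields drx, dry, drz (a rotation vector in fractions of the full range, 1 being 360 degrees), x, y, z (the shift in shares of the most that a row can go, 1 being 62.5 mm), jaw (the opening from 0.0 (shut) to 1.0 (fully open)); a field left out counts as zero (the opening has to be given); each row shifts and turns the commanded pose from where the row before left it, along the tool's axes as they then stand; what a row does not reach is not made up. A row lasts 1/8 s, in which the tool goes at most 0.0625 m and 0.188 rad, less where a joint would pass 70% of its speed; a pose out of reach is approached as far as the arm can. The fingers move at their own pace and stop on an object; grip_force is the grip in N (left out, the last holds). Time passes only in rows, so rows that do not move let the fingers close. The tool returns the time, the measured TCP pose, the force, the opening and the grip force at its end. only (a regular expression) keeps the lines of the reply that match it, lines (a string "A,B") keeps lines A to B, and quiet returns only ok. Shift and turn numbers lie between -1 and 1, and a call with a number outside is refused. Input that does not fit is refused with a message, and nothing moves.
- manip.read_state(): the state, without advancing time (a new reading comes with each control period).
- manip.snapshot(name): name is "scene" or "top"; returns a dict with "img" (400x640x3 uint8, red, green, blue), "range_z" (400x640 float32, m along the optical axis (not along the pixel's ray), 0 where there is no reading), "fx", "fy", "cx", "cy" (pixels), "camera_from_world" (4x4, takes a point from world to camera coordinates). Camera axes: x right, y down, z forward; pixel columns grow to the right and rows downward; lengths in m; the calibration is good to about 2 mm. A picture is of the moment at which its call begins.
- manip.close_job(): hands the job in; it is judged then, once.
The state is a dict: "t": time; "joint_positions": joint angles; "dq": joint speeds; "tau": joint torques, N m; "tool_pos": TCP position; "tool_rot": TCP orientation; "force": force on the tool from outside, world axes, zero at the start; "wrist_torque": the same for the moment, N m; "width": opening from 0.0 (shut) to 1.0 (fully open); "gripper_force": force on a finger pad.
Only numpy, scipy, OpenCV 4.12 (cv2) and the standard library are available. Lean on these libraries where they do the work, as an engineer would, in place of code of your own. Each camera call takes 0.05 s, during which the arm holds its last target. There are 200 camera calls.

## Working session

There is one attempt and no reset: what is moved stays moved. The work goes in short steps, Python scripts to look and compute and a tool call to move; the robot and the scene stay as the last step left them, time stands still between calls to the robot, and variables do not carry over. Pictures are saved under pics/ and viewed, at most 10 in all, crops included, and the job is handed in when it is done.

```bash
ls; mkdir -p pics; python3 - <<'E'
from plant import manip
import cv2,numpy as np
s=manip.read_state(); print({k:np.round(v,3).tolist() for k,v in s.items()})
for n in("scene","top"):
    d=manip.snapshot(n); np.savez(f"{n}0.npz",**d); cv2.imwrite(f"pics/{n}0.png",d["img"][:,:,::-1])
    print(n,d["fx"],d["cx"],d["cy"],np.round(d["camera_from_world"],3).tolist())
E
```

```text
pics
plant.py
{'t': 0.0, 'joint_positions': [-1.199, 0.116, 1.442, 0.0, 1.584, -0.038], 'dq': [0.0, -0.001, -0.001, 0.001, -0.002, -0.001], 'tau': [-0.0, -72.125, -62.261, 0.078, 0.024, -0.0], 'tool_pos': [0.269, -0.619, 0.226], 'tool_rot': [0.979, 0.203, -0.0, -0.001], 'force': [-0.377, -0.184, 0.375], 'wrist_torque': [-0.004, -0.029, -0.029], 'gripper_force': 0.0, 'width': 1.001}
scene 486.66685401051006 323.97284257395296 190.3160366262238 [[-0.454, -0.891, 0.009, 0.207], [-0.613, 0.305, -0.729, 0.406], [0.647, -0.336, -0.684, 1.191], [0.0, 0.0, 0.0, 1.0]]
top 385.4163860543815 321.5768956702881 200.52972443093762 [[-0.011, -1.0, -0.012, -0.024], [-0.996, 0.012, -0.092, 0.551], [0.092, 0.011, -0.996, 1.244], [0.0, 0.0, 0.0, 1.0]]
```

View pics/scene0.png

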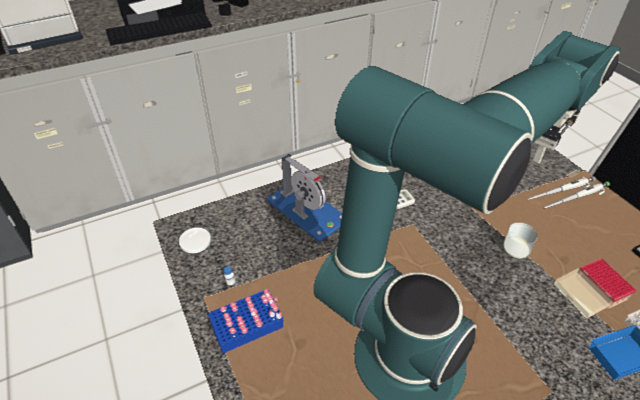

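View pics/top0.png

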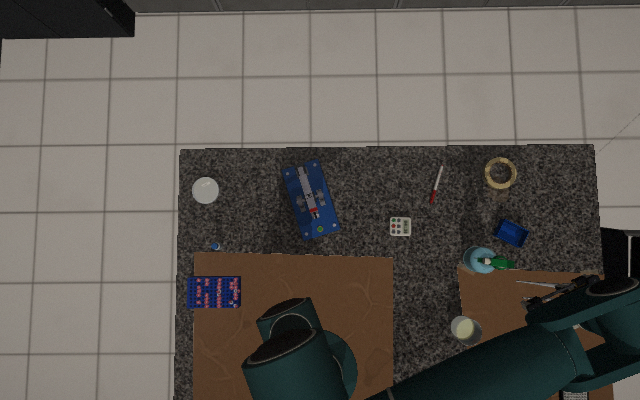

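The scene view shows the blue stand with rotor at about (305,200), and the red stripe at (317,178). The top view shows the stand at (311,200), with the hasp's red end near (313,212), vial (215,247), petri (205,190), timer (400,227) and marker (437,184). Next I'll enlarge the stand and measure it.

```bash
cat > h.py <<'E'
import numpy as np,cv2
def load(n): return dict(np.load(n))
def ray(d,u,v):
    T=d["camera_from_world"];R=T[:3,:3];o=-R.T@T[:3,3]
    return o,R.T@np.array([(u-d["cx"])/d["fx"],(v-d["cy"])/d["fy"],1.])
def onz(d,u,v,z):
    o,r=ray(d,u,v); return o+r*(z-o[2])/r[2]
def two(d1,p1,d2,p2):
    o1,r1=ray(d1,*p1);o2,r2=ray(d2,*p2)
    s,*_=np.linalg.lstsq(np.stack([r1,-r2],1),o2-o1,rcond=None)
    a=o1+r1*s[0];b=o2+r2*s[1]; return (a+b)/2,np.linalg.norm(a-b)
def proj(d,p):
    c=d["camera_from_world"]@np.append(p,1); return d["fx"]*c[0]/c[2]+d["cx"],d["fy"]*c[1]/c[2]+d["cy"]
def dpt(d,u,v):
    o,r=ray(d,u,v); return o+r*float(d["range_z"][int(v),int(u)])
E
python3 - <<'E'
from h import *
s=load("scene0.npz");t=load("top0.npz")
a=cv2.resize(s["img"][145:245,255:355],None,fx=4,fy=4,interpolation=2)
b=cv2.resize(t["img"][150:250,262:362],None,fx=4,fy=4,interpolation=2)
cv2.imwrite("pics/crop0.png",np.hstack([a,b])[:,:,::-1])
for n,d,(x,y,w,h) in(("s",s,(255,145,100,100)),("t",t,(262,150,100,100))):
    im=d["img"].astype(int);r,g,bl=im[...,0],im[...,1],im[...,2]
    red=np.zeros(r.shape,np.uint8);blue=red.copy()
    red[(r>90)&(g<0.5*r)&(bl<0.5*r)]=255
    blue[(bl>60)&(bl>1.8*r)&(bl>1.15*g)]=255
    for m in(red,blue):
        k=np.zeros_like(m);k[y:y+h,x:x+w]=m[y:y+h,x:x+w];m[:]=k
    N,_,st,c=cv2.connectedComponentsWithStats(red)
    for i in range(1,N):
        u,v=c[i];print(n,"red",st[i].tolist(),c[i].round(1),"depthpt",dpt(d,round(u),round(v)).round(3),"z.17",onz(d,u,v,.172).round(3))
    pts=cv2.findNonZero(blue);rc=cv2.minAreaRect(pts);bx=cv2.boxPoints(rc)
    print(n,"blue",rc)
    if n=="t":
        zs=[dpt(d,*p[0])[2] for p in pts];print("base z",np.median(zs))
        P=np.array([onz(d,*p,np.median(zs))[:2] for p in bx]);print(P.round(3),P.mean(0),[np.linalg.norm(P[i]-P[i-1]) for i in range(4)])
E
```

```text
s red [314, 176, 7, 5, 16] [316.9 178.1] depthpt [ 0.517 -0.007  0.169] z.17 [ 0.514 -0.005  0.172]
s red [305, 178, 1, 1, 1] [305. 178.] depthpt [0.546 0.018 0.155] z.17 [0.529 0.026 0.172]
s blue ((306.1400146484375, 208.9800262451172), (75.80000305175781, 36.60000228881836), 36.869895935058594)
t red [310, 207, 7, 5, 21] [313.  209.3] depthpt [ 0.513 -0.006  0.172] z.17 [ 0.512 -0.006  0.172]
t blue ((310.51287841796875, 199.41473388671875), (74.11825561523438, 38.25458526611328), 72.0308609008789)
base z 0.017249406109195453
[[ 0.656  0.105]
 [ 0.694 -0.017]
 [ 0.458 -0.09 ]
 [ 0.421  0.03 ]] [0.5571224  0.00709037] [np.float64(0.24692927334469722), np.float64(0.12796715604004003), np.float64(0.24734948947102497), np.float64(0.12573829112232202)]
```

View pics/crop0.png

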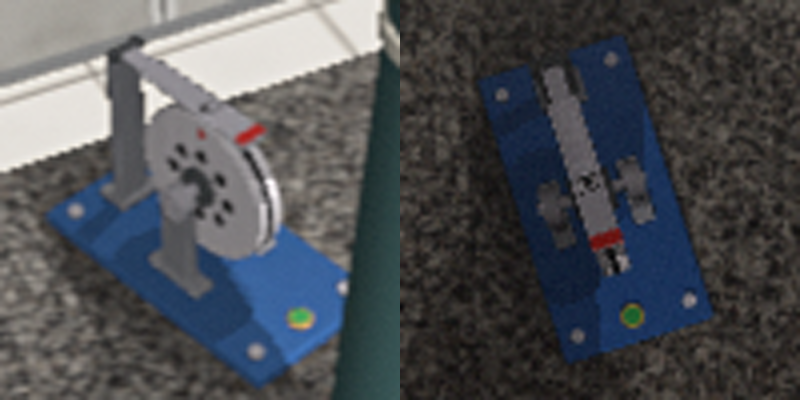

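Crop: blue base with red stripe at the strap's free end (250 px, 130 px in the left half; 605,238 in the right half), hinge post at far end, and the red dot on the left face beside the catch. The two views agree on the stripe: (0.513,-0.006,0.171). Base centre is (0.557,0.007) with yaw about 0.303. The stripe sits at stand x = -46 mm and y ≈ 0, as it must. That puts the tab at (0.526,-0.003,0.170).

Careful with the scale: shifts go in shares of 62.5 mm and turns go in shares of 360 degrees. That gives: -0.0465 m is -0.744, 0.039 m is 0.624, 0.105 rad / 6.2832 = 0.0167.

```bash
cat >> h.py <<'E'
from scipy.spatial.transform import Rotation as Ro
O=np.array([.557,.007,0.]);YAW=.303
S=Ro.from_euler("z",YAW).as_matrix()
def w(p): return O+S@np.array(p,float)
def st(p): return S.T@(np.array(p)-O)
def rel(x,y,z,pitch=0):
    """tool-frame move to put TCP at stand (x,y,z), tool down, tool x = stand x, tilted by pitch about stand y"""
    from plant import manip
    s=manip.read_state();R=Ro.from_quat(s["tool_rot"])
    G=Ro.from_matrix(S)*Ro.from_euler("y",pitch)*Ro.from_euler("x",np.pi)
    print("t",s["t"],"tcp stand",st(s["tool_pos"]).round(4),"move",(R.inv().apply(w([x,y,z])-s["tool_pos"])).round(4),"turn",(R.inv()*G).as_rotvec().round(3),"F",np.round(S.T@s["force"],1),"w",round(s["width"],3))
E
```

Call:
step_hand --plan '[{"drz":0.0167, "z":-0.48, "jaw":1}, {"x":0.624, "y":-0.744, "z":-0.096, "jaw":1}, {"x":0.624, "y":-0.744, "z":-0.096, "jaw":1}, {"x":0.624, "y":-0.744, "z":-0.096, "jaw":1}, {"x":0.624, "y":-0.744, "z":-0.096, "jaw":1}, {"x":0.624, "y":-0.744, "z":-0.096, "jaw":1}, {"x":0.624, "y":-0.744, "z":-0.096, "jaw":1}, {"x":0.624, "y":-0.744, "z":-0.096, "jaw":0.6}, {"x":0.624, "y":-0.744, "z":-0.096, "jaw":0.6}, {"x":0.624, "y":-0.744, "z":-0.096, "jaw":0.6}]'

```text
t: 1.35
tool_pos: [0.4784, -0.1126, 0.3108]
tool_rot: [0.988, 0.152, 0.0, 0.0]
force: [0.7, -0.7, -0.1]
width: 0.726
gripper_force: 0.0
```

```bash
python3 -c "
from h import *
rel(-.033,0,.26);rel(-.033,0,.165)"
```

```text
t 1.35 tcp stand [-0.1107 -0.0907  0.3108] move [ 0.0779 -0.0906  0.0508] turn [ 0.    -0.     0.002] F [ 0.4 -0.9 -0.1] w 0.726
t 1.35 tcp stand [-0.1107 -0.0907  0.3108] move [ 0.0778 -0.0906  0.1458] turn [ 0.    -0.     0.002] F [ 0.4 -0.9 -0.1] w 0.726
```

To row units: -0.045 m is -0.72, 0.039 m is 0.624.

Call:
step_hand --plan '[{"x":0.624, "y":-0.72, "z":0.16, "jaw":0.6}, {"x":0.32, "y":-0.4, "z":0.32, "jaw":0.6}, {"jaw":0.6}, {"jaw":0.6}]' --grip_force 5

```text
t: 1.85
tool_pos: [0.5133, -0.0305, 0.281]
tool_rot: [0.988, 0.152, -0.0, 0.0]
force: [0.1, 0.0, 0.7]
width: 0.601
gripper_force: 0.0
```

```bash
python3 -c "
from h import *
rel(-.033,0,.165)"
```

```text
t 1.85 tcp stand [-0.0529 -0.0227  0.281 ] move [ 0.0199 -0.0227  0.116 ] turn [0.    0.    0.002] F [0.1 0.  0.7] w 0.601
```

To row units: 0.04 m is 0.64, 0.03 m is 0.48.

Call:
step_hand --plan '[{"x":0.32, "y":-0.3632, "z":0.48, "jaw":0.6}, {"z":0.64, "jaw":0.6}, {"z":0.48, "jaw":0.6}, {"z":0.256, "jaw":0.6}, {"jaw":0.6}, {"jaw":0.6}]' --grip_force 5

```text
t: 2.6
tool_pos: [0.5262, -0.0028, 0.1663]
tool_rot: [0.988, 0.152, 0.001, 0.0]
force: [-0.1, 0.6, 0.7]
width: 0.604
gripper_force: 0.0
```

```bash
python3 - <<'E'
from h import *
from plant import manip
rel(-.033,0,.165)
im=[]
for n in("scene","top"):
    d=manip.snapshot(n); np.savez(f"{n}1.npz",**d)
    u,v=map(int,proj(d,w([-.02,0,.17]))); im.append(cv2.resize(d["img"][v-50:v+50,u-50:u+50],None,fx=4,fy=4,interpolation=2))
cv2.imwrite("pics/crop1.png",np.hstack(im)[:,:,::-1])
E
```

```text
t 2.6 tcp stand [-0.0323 -0.0002  0.1663] move [-0.0007 -0.0002  0.0013] turn [ 0.001 -0.002  0.001] F [0.1 0.6 0.7] w 0.604
```

View pics/crop1.png

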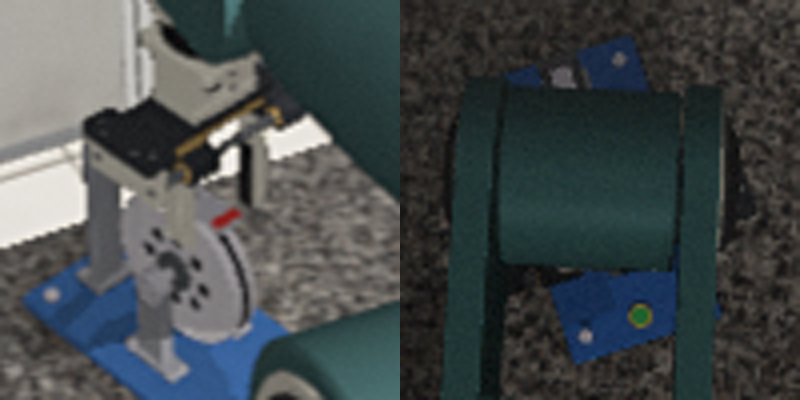

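The fingers (180,215) and (250,180) straddle the strap just behind the red stripe (228,217). Closing lightly.

Call:
step_hand --plan '[{"jaw":0.2}, {"jaw":0.2}, {"jaw":0.2}, {"jaw":0.2}]' --grip_force 6

```text
t: 3.2
tool_pos: [0.5254, -0.0015, 0.1646]
tool_rot: [0.988, 0.152, -0.0, -0.001]
force: [-4.3, 11.2, 1.4]
width: 0.27
gripper_force: 6.0
```

```bash
python3 - <<'E'
from h import *
rel(-.033,0,.165)
# arc displacements in stand frame from theta 0
p=lambda a:np.array([95-128*np.cos(a),170+128*np.sin(a)])
for a in np.arange(0,2.21,.2): print(round(a,2),(p(a)-p(0)).round(1),"next",(p(a+.2)-p(a)).round(1))
E
```

```text
t 3.2 tcp stand [-0.0327  0.0014  0.1646] move [-0.0003  0.0014 -0.0004] turn [-0.002  0.     0.002] F [-0.8 12.   1.4] w 0.27
0.0 [0. 0.] next [ 2.6 25.4]
0.2 [ 2.6 25.4] next [ 7.6 24.4]
0.4 [10.1 49.8] next [12.3 22.4]
0.6 [22.4 72.3] next [16.5 19.5]
0.8 [38.8 91.8] next [20.  15.9]
1.0 [ 58.8 107.7] next [22.8 11.6]
1.2 [ 81.6 119.3] next [24.6  6.8]
1.4 [106.2 126.1] next [25.5  1.8]
1.6 [131.7 127.9] next [25.3 -3.3]
1.8 [157.1 124.7] next [24.2 -8.3]
2.0 [181.3 116.4] next [ 22.1 -12.9]
2.2 [203.3 103.5] next [ 19.1 -17. ]
```

To row units: -0.0254 m is -0.4064, -0.0015 m is -0.024.

Call:
step_hand --plan '[{"y":-0.024, "jaw":0.2}, {"x":0.0416, "z":-0.4064, "jaw":0.2}, {"x":0.1216, "z":-0.3904, "jaw":0.2}, {"x":0.1968, "z":-0.3584, "jaw":0.2}, {"x":0.264, "z":-0.312, "jaw":0.2}, {"x":0.32, "z":-0.2544, "jaw":0.2}, {"jaw":0.2}]' --grip_force 6

```text
t: 4.08
tool_pos: [0.5823, 0.0174, 0.2732]
tool_rot: [0.988, 0.152, 0.0, -0.0]
force: [-4.5, 3.3, 5.9]
width: 0.261
gripper_force: 6.0
```

```bash
python3 -c "
from h import *
rel(.0258,0,.2727)"
```

```text
t 4.075 tcp stand [0.0273 0.0023 0.2732] move [-0.0015  0.0023  0.0005] turn [-0.    -0.001  0.003] F [-3.3  4.5  5.9] w 0.261
```

To row units: 0.0255 m is 0.408, 0.0253 m is 0.4048.

Call:
step_hand --plan '[{"x":0.3648, "z":-0.1856, "jaw":0.2}, {"x":0.3936, "z":-0.1088, "jaw":0.2}, {"x":0.408, "z":-0.0288, "jaw":0.2}, {"x":0.4048, "z":0.0528, "jaw":0.2}, {"x":0.3872, "z":0.1328, "jaw":0.2}, {"x":0.3536, "z":0.2064, "jaw":0.2}, {"x":0.3056, "z":0.272, "jaw":0.2}, {"jaw":0.2}, {"jaw":0.2}]' --grip_force 6

```text
t: 5.2
tool_pos: [0.7369, 0.0655, 0.25]
tool_rot: [0.988, 0.152, -0.001, 0.0]
force: [-4.3, -1.8, -4.4]
width: 0.256
gripper_force: 6.0
```

```bash
python3 - <<'E'
from h import *
from plant import manip
rel(.187,0,.25)
im=[]
for n in("scene","top"):
    d=manip.snapshot(n); np.savez(f"{n}2.npz",**d)
    u,v=map(int,proj(d,w([.05,0,.17]))); im.append(cv2.resize(d["img"][v-65:v+65,u-65:u+65],(400,400),interpolation=2))
cv2.imwrite("pics/crop2.png",np.hstack(im)[:,:,::-1])
E
```

```text
t 5.2 tcp stand [0.1891 0.0021 0.25  ] move [-0.0021  0.0021  0.    ] turn [-0.     0.002  0.002] F [-4.7 -0.4 -4.4] w 0.256
```

View pics/crop2.png

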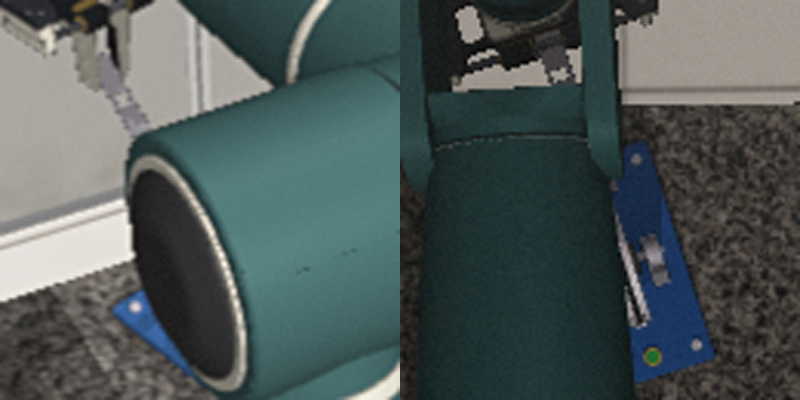

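The strap is still gripped at (110,80) and leans back well past upright, as planned. Releasing, rising, and returning above the rotor.

To row units: -0.06 m is -0.96, -0.02 m is -0.32.

Call:
step_hand --plan '[{"jaw":0.7}, {"jaw":0.7}, {"jaw":0.7}, {"z":-0.64, "jaw":0.7}, {"z":-0.8, "jaw":0.7}, {"x":-0.96, "jaw":0.7}, {"x":-0.96, "jaw":0.6}, {"x":-0.96, "y":0.032, "z":0.48, "jaw":0.6}, {"x":-0.32, "z":0.48, "jaw":0.6}, {"jaw":0.6}]' --grip_force 6

```text
t: 6.55
tool_pos: [0.55, 0.005, 0.2821]
tool_rot: [0.988, 0.152, -0.001, -0.0]
force: [0.5, 0.5, 0.5]
width: 0.602
gripper_force: 0.0
```

```bash
python3 - <<'E'
from h import *
from plant import manip
rel(0,0,.25);d=manip.snapshot("scene"); np.savez("scene3.npz",**d)
u,v=map(int,proj(d,w([.03,0,.14])));print(u,v)
cv2.imwrite("pics/crop3.png",cv2.resize(d["img"][v-60:v+60,u-60:u+60],(600,600),interpolation=2)[:,:,::-1])
E
```

```text
t 6.55 tcp stand [-7.300e-03  1.000e-04  2.821e-01] move [0.0073 0.0002 0.0321] turn [-0.     0.001  0.001] F [0.6 0.4 0.5] w 0.602
300 173
```

View pics/crop3.png

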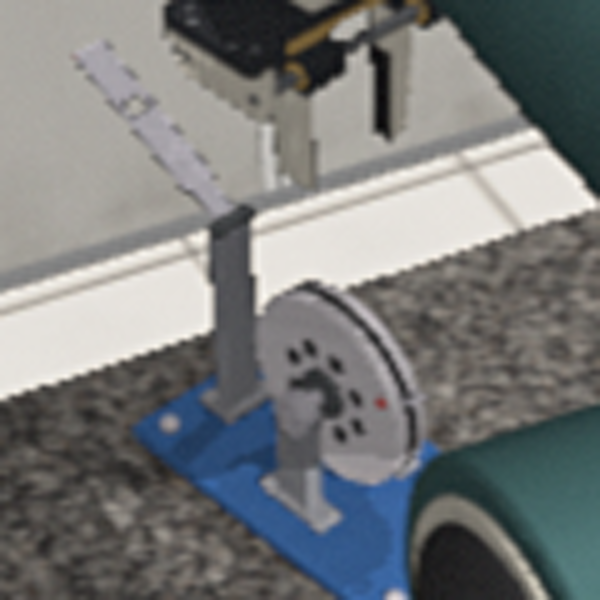

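The hasp lies open behind the post (crop 100,70). The rotor has rolled by itself, with the red dot now at crop (382,402), so toward -x. I'll measure the angle by casting a ray onto the face plane.

```bash
cat >> h.py <<'E'
def angle(d,y=.011):
    """rotor angle (deg) from red dot on the +y face, most red blob inside disc outline"""
    im=d["img"].astype(float);best=[]
    for v in range(120,260):
        for u in range(230,370):
            r,g,b=im[v,u]
            if r-max(g,b)<25: continue
            o,q=ray(d,u,v);o=st(o);q=S.T@q
            p=o+q*(y-o[1])/q[1]
            rr=np.hypot(p[0],p[2]-.1)
            if .03<rr<.066: best.append((u,v,r-max(g,b),p[0],p[2]-.1))
    B=np.array(best)
    if not len(B): return None
    x,z=(B[:,3:]*B[:,2:3]).sum(0)/B[:,2].sum()
    return np.degrees(np.arctan2(x,z)).round(1),np.hypot(x,z).round(4),len(B),B[:,:2].mean(0).round(1)
E
python3 - <<'E'
from h import *
for i in "03": print(angle(load(f"scene{i}.npz")))
E
```

```text
(np.float64(-3.0), np.float64(0.0507), 4, array([304.8, 178. ]))
(np.float64(-67.8), np.float64(0.0527), 4, array([315.5, 193.5]))
```

Opened, it rolled to -68° and stopped, which suggests heavy side down near -101°. I'll confirm from the other side. First, approach at 15° past the top.

To row units: 0.035 m is 0.56, 0.027 m is 0.432, -0.131 rad / 6.2832 = -0.0208.

Call:
step_hand --plan '[{"dry":-0.0208, "jaw":0.6}, {"dry":-0.0208, "jaw":0.6}, {"x":0.432, "z":0.56, "jaw":0.6}, {"x":0.432, "z":0.56, "jaw":0.6}, {"jaw":0.6}, {"jaw":0.6}]' --grip_force 25

```text
t: 7.35
tool_pos: [0.5845, 0.0156, 0.2037]
tool_rot: [0.98, 0.151, -0.128, 0.02]
force: [0.9, -0.8, 0.4]
width: 0.598
gripper_force: 0.0
```

```bash
python3 -c "
from h import *
rel(.0114,0,.1425,.262)"
```

```text
t 7.35 tcp stand [ 0.0288 -0.      0.2037] move [-0.0011 -0.0001  0.0636] turn [ 0.001 -0.002  0.002] F [ 0.6 -1.1  0.4] w 0.598
```

To row units: 0.0335 m is 0.536, -0.0015 m is -0.024.

Call:
step_hand --plan '[{"x":-0.016, "y":-0.024, "z":0.48, "jaw":0.6}, {"z":0.536, "jaw":0.6}, {"jaw":0.6}, {"jaw":0.1}, {"jaw":0.1}, {"jaw":0.1}, {"jaw":0.1}]' --grip_force 25

```text
t: 8.22
tool_pos: [0.5666, 0.0128, 0.1409]
tool_rot: [0.98, 0.151, -0.129, 0.019]
force: [-1.6, 3.5, 5.8]
width: 0.236
gripper_force: 25.0
```

```bash
python3 -c "
from h import *
rel(.0114,0,.1425,.262)"
```

```text
t 8.225 tcp stand [0.0109 0.0026 0.1409] move [ 0.      0.0026 -0.0017] turn [-0.002 -0.001  0.002] F [-0.5  3.9  5.8] w 0.236
```

Gripped at 22 mm. Lead it 56° toward -x.

To row units: -0.0061 m is -0.0976, 0.0004 m is 0.0064, 0.14 rad / 6.2832 = 0.0223.

Call:
step_hand --plan '[{"dry":0.0223, "x":-0.0976, "z":0.0064, "jaw":0.1}, {"dry":0.0223, "x":-0.0976, "z":0.0064, "jaw":0.1}, {"dry":0.0223, "x":-0.0976, "z":0.0064, "jaw":0.1}, {"dry":0.0223, "x":-0.0976, "z":0.0064, "jaw":0.1}, {"dry":0.0223, "x":-0.0976, "z":0.0064, "jaw":0.1}, {"dry":0.0223, "x":-0.0976, "z":0.0064, "jaw":0.1}, {"dry":0.0223, "x":-0.0976, "z":0.0064, "jaw":0.1}, {"jaw":0.1}, {"jaw":0.1}]' --grip_force 25

```text
t: 9.35
tool_pos: [0.5275, 0.0006, 0.1308]
tool_rot: [0.926, 0.142, 0.347, -0.055]
force: [-10.0, 11.9, 2.7]
width: 0.236
gripper_force: 25.0
```

```bash
python3 - <<'E'
from h import *
from plant import manip
p=.262-.98;rel(.044*np.sin(p),.0015,.1+.044*np.cos(p),p)
print(angle(manip.snapshot("scene")))
E
```

```text
t 9.35 tcp stand [-0.03    0.0026  0.1308] move [ 0.0024  0.0011 -0.001 ] turn [-0.004  0.001  0.001] F [-5.9 14.4  2.7] w 0.236
(np.float64(-125.5), np.float64(0.0562), 4, array([315. , 205.5]))
```

To row units: -0.03 m is -0.48.

Call:
step_hand --plan '[{"jaw":0.6}, {"jaw":0.6}, {"jaw":0.6}, {"z":-0.48, "jaw":0.6}, {"z":-0.48, "jaw":0.6}, {"jaw":0.6}]' --grip_force 25

```text
t: 10.15
tool_pos: [0.491, -0.0129, 0.1785]
tool_rot: [0.925, 0.142, 0.349, -0.052]
force: [1.2, 0.1, 0.3]
width: 0.596
gripper_force: 0.0
```

```bash
python3 - <<'E'
from h import *
from plant import manip
print(angle(manip.snapshot("scene")))
p=.262;r=.104;rel(r*np.sin(p),.0015,.1+r*np.cos(p),p)
E
```

```text
(np.float64(-125.5), np.float64(0.0562), 4, array([315. , 205.5]))
t 10.2 tcp stand [-0.0688  0.001   0.1771] move [ 0.0874 -0.0004  0.0455] turn [ 0.001 -0.982  0.001] F [-0.1 -0.5 -0.2] w 0.602
```

It stayed, so -125° is inside the sticking zone. Regrasp and lead it further.

To row units: 0.0146 m is 0.2336, 0.001 m is 0.016, -0.14 rad / 6.2832 = -0.0223.

Call:
step_hand --plan '[{"dry":-0.0223, "x":0.2336, "z":0.016, "jaw":0.6}, {"dry":-0.0223, "x":0.2336, "z":0.016, "jaw":0.6}, {"dry":-0.0223, "x":0.2336, "z":0.016, "jaw":0.6}, {"dry":-0.0223, "x":0.2336, "z":0.016, "jaw":0.6}, {"dry":-0.0223, "x":0.2336, "z":0.016, "jaw":0.6}, {"dry":-0.0223, "x":0.2336, "z":0.016, "jaw":0.6}, {"dry":-0.0223, "x":0.2336, "z":0.016, "jaw":0.6}, {"jaw":0.6}, {"jaw":0.6}]'

```text
t: 11.32
tool_pos: [0.5824, 0.0169, 0.1974]
tool_rot: [0.98, 0.151, -0.129, 0.02]
force: [-1.0, -0.1, 0.5]
width: 0.602
gripper_force: 0.0
```

```bash
python3 -c "
from h import *
rel(.0114,.0015,.1425,.262)"
```

```text
t 11.325 tcp stand [0.0272 0.0019 0.1974] move [-0.001   0.0004  0.0571] turn [0.    0.    0.003] F [-1.   0.2  0.5] w 0.602
```

To row units: 0.029 m is 0.464, 0.028 m is 0.448.

Call:
step_hand --plan '[{"x":-0.016, "z":0.448, "jaw":0.6}, {"z":0.464, "jaw":0.6}, {"jaw":0.6}, {"jaw":0.1}, {"jaw":0.1}, {"jaw":0.1}, {"jaw":0.1}]' --grip_force 25

```text
t: 12.2
tool_pos: [0.5672, 0.0129, 0.1444]
tool_rot: [0.98, 0.151, -0.129, 0.019]
force: [-0.4, 5.5, 4.2]
width: 0.232
gripper_force: 25.0
```

Call:
step_hand --plan '[{"dry":0.0223, "x":-0.0976, "z":0.0064, "jaw":0.1}, {"dry":0.0223, "x":-0.0976, "z":0.0064, "jaw":0.1}, {"dry":0.0223, "x":-0.0976, "z":0.0064, "jaw":0.1}, {"dry":0.0223, "x":-0.0976, "z":0.0064, "jaw":0.1}, {"dry":0.0223, "x":-0.0976, "z":0.0064, "jaw":0.1}, {"dry":0.0223, "x":-0.0976, "z":0.0064, "jaw":0.1}, {"dry":0.0223, "x":-0.0976, "z":0.0064, "jaw":0.1}, {"jaw":0.1}, {"jaw":0.1}]' --grip_force 25

```text
t: 13.32
tool_pos: [0.5284, 0.0008, 0.1354]
tool_rot: [0.925, 0.142, 0.347, -0.055]
force: [-14.1, 11.0, 8.6]
width: 0.234
gripper_force: 25.0
```

```bash
python3 - <<'E'
from h import *
from plant import manip
print(angle(manip.snapshot("scene")))
p=.262-.98;rel(.044*np.sin(p),.0015,.1+.044*np.cos(p),p)
E
```

```text
(np.float64(-176.1), np.float64(0.0576), 3, array([305.7, 204.3]))
t 13.375 tcp stand [-0.0291  0.0026  0.1354] move [-0.0014  0.0011  0.0018] turn [-0.004 -0.     0.001] F [-11.1  14.7   9.6] w 0.233
```

To row units: -0.03 m is -0.48.

Call:
step_hand --plan '[{"jaw":0.6}, {"jaw":0.6}, {"jaw":0.6}, {"z":-0.48, "jaw":0.6}, {"z":-0.48, "jaw":0.6}, {"jaw":0.6}, {"jaw":0.6}]' --grip_force 25

```text
t: 14.25
tool_pos: [0.4915, -0.0121, 0.1793]
tool_rot: [0.925, 0.142, 0.347, -0.053]
force: [-0.1, 0.3, 0.2]
width: 0.604
gripper_force: 0.0
```

```bash
python3 - <<'E'
from h import *
from plant import manip
d=manip.snapshot("scene");np.savez("scene4.npz",**d);print(angle(d))
rel(.0,.0015,.2,0)
u,v=map(int,proj(d,w([.0,0,.12])))
cv2.imwrite("pics/crop4.png",cv2.resize(d["img"][v-45:v+45,u-45:u+45],(540,540),interpolation=2)[:,:,::-1])
E
```

```text
(np.float64(-136.6), np.float64(0.057), 4, array([313.5, 206.5]))
t 14.3 tcp stand [-0.0682  0.0015  0.1789] move [0.0653 0.0001 0.0289] turn [-0.001 -0.717  0.001] F [-0.5  0.2 -0.2] w 0.599
```

View pics/crop4.png

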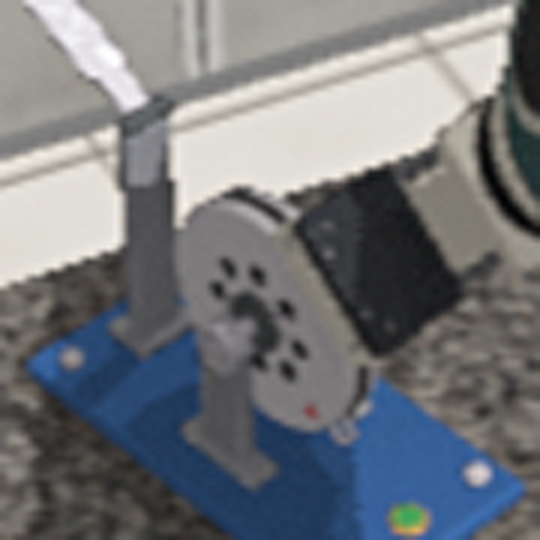

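The dot sits at crop (312,411) and the catch at (345,430). The rests are -68° and -137°. Corrected for a ~3 mm apparent height offset in the dot's circle, they are -64.5° and -134°, so heavy side down is ≈ -99.5°, with a half-span of 35° that lies within 28–38. I'll grasp here and lead +35°.

To row units: 0.029 m is 0.464.

Call:
step_hand --plan '[{"z":0.464, "jaw":0.6}, {"z":0.464, "jaw":0.6}, {"jaw":0.6}, {"jaw":0.1}, {"jaw":0.1}, {"jaw":0.1}, {"jaw":0.1}]' --grip_force 30

```text
t: 15.18
tool_pos: [0.5273, 0.0005, 0.1369]
tool_rot: [0.925, 0.142, 0.347, -0.055]
force: [-11.5, 12.3, 10.6]
width: 0.234
gripper_force: 30.0
```

Call:
step_hand --plan '[{"dry":-0.0194, "x":0.0864, "z":0.0048, "jaw":0.1}, {"dry":-0.0194, "x":0.0864, "z":0.0048, "jaw":0.1}, {"dry":-0.0194, "x":0.0864, "z":0.0048, "jaw":0.1}, {"dry":-0.0194, "x":0.0864, "z":0.0048, "jaw":0.1}, {"dry":-0.0194, "x":0.0864, "z":0.0048, "jaw":0.1}, {"jaw":0.1}, {"jaw":0.1}]' --grip_force 30

```text
t: 16.05
tool_pos: [0.5507, 0.0078, 0.1461]
tool_rot: [0.987, 0.152, 0.052, -0.009]
force: [2.0, 10.6, -9.8]
width: 0.233
gripper_force: 30.0
```

```bash
python3 - <<'E'
from h import *
from plant import manip
d=manip.snapshot("scene");np.savez("scene5.npz",**d);a=angle(d);print(a)
t=np.radians(a[0]);print("corrected",np.degrees(np.arctan2(a[1]*np.sin(t),a[1]*np.cos(t)+.0034)))
p=-.108;rel(.044*np.sin(p),.0015,.1+.044*np.cos(p),p)
u,v=map(int,proj(d,w([.05,0,.15])))
cv2.imwrite("pics/crop5.png",cv2.resize(d["img"][v-60:v+60,u-60:u+60],(540,540),interpolation=2)[:,:,::-1])
E
```

```text
(np.float64(-104.4), np.float64(0.0552), 3, array([316.7, 202.3]))
corrected -100.9328489444036
t 16.1 tcp stand [-0.0058  0.0026  0.1461] move [0.0008 0.0011 0.0025] turn [-0.003  0.001  0.002] F [ 7.   8.5 -9.8] w 0.233
```

View pics/crop5.png

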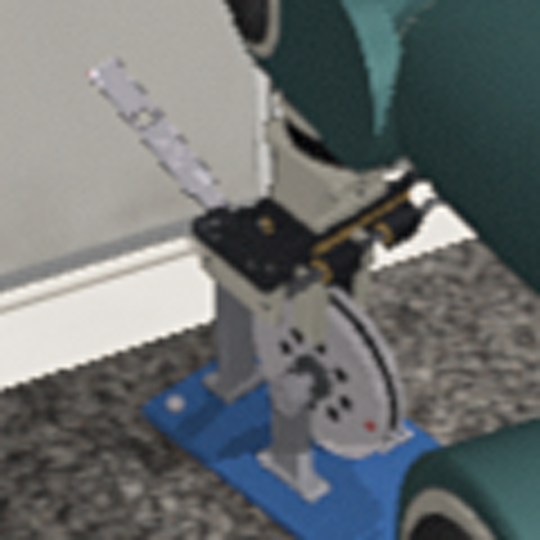

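The rotor is gripped at 22 mm with the red dot at crop (370,426), i.e. -101° against a target of -99.5°, and the hasp still lies open behind. Handing in.

```bash
python3 -c "
from plant import manip
print(manip.close_job())"
```

```text
the job is handed in; nothing more can be done
None
```

I handed the job in at about 16 s, with the hasp fallen open behind the rotor and the rotor held still with its heavy side within about 2° of straight down by my camera measurements; the hand-in returned no verdict.

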